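# Clear the plate warmer's doorway and shut its door

## Robot

A 6-joint arm with a two-finger parallel gripper is mounted at the origin on the work surface. World frame = base frame: x ahead of the robot, y to its left, z up, the work surface at z = 0. Lengths are in m, angles in rad, forces in N, time in s.
With the tool pointing down it reaches from about 0.3 to 0.875 m from the base axis. Payload 6.4 kg.
Tool frame: the origin (TCP) lies at the centre of the arm's flange, where the gripper is bolted on; the fingertips stand 173 mm ahead of it and the grasp point (between the pads) lies 155 mm ahead of it; z points along the fingers, y is the line along which they close (so a half turn about z gives the same grasp; the last joint's range is limited). The gripper opens to 85 mm and grips with 20 to 120 N. Pads are 22 mm wide; open, the fingers measure 114 mm over their backs; the gripper's body (76 mm by 85 mm) begins 54 mm behind the grasp point. The pads swing forward as they close: fully open they stand 13 mm farther back than shut.
Start: joints at [-1.351, 0.181, 1.607, -0, 1.354, -0.206], TCP at [0.238, -0.524, 0.405] pointing down, gripper open.
Joint ranges: [-2.99, 2.99], [-0.89, 2.07], [0.3, 2.58], [-1.14, 4.28], [0, 2.63], [-3.12, 3.12]. Speed limits (rad/s): [2.57, 2.57, 3.01, 3.14, 3.14, 3.14].

## Interface

Orientations are given as a unit quaternion [w, x, y, z].
In Python, from rig import monitor, grab_frame, job gives the robot as it stands. The module is installed in compiled form; this text tells all that it offers.
- The arm moves only by the tool servo_tool, never from a script. Its argument "rows" is text: rows parted by semicolons, each of 7 numbers parted by spaces: the shift along the tool's x, y, z in cm, then the turn, a rotation vector about the tool's x, y, z in rad, then the closure, from 0 (fully open) to 1 (shut). A call has 1 to 10 rows; each row is the pose to reach, as a shift and turn from the pose commanded when the call began, along the tool's axes at that moment; what a row does not reach only later rows make up. A row lasts 1/8 s, in which the tool goes at most 62.5 mm and 10.7 degrees, less where a joint would pass 70% of its speed; a pose out of reach is approached as far as the arm can. A call with a gripper value outside its range is refused whole. The fingers move at their own pace and stop on an object; "squeeze" is the grip in N (left out, the last holds). Time passes only in rows, so rows that repeat a pose let the fingers close. It gives the time, the measured TCP pose, the force, the opening and the grip force at its end, in the units of the state.
- monitor.sense(): the state, without advancing time (a new reading comes with each control period).
- grab_frame(name): name is "scene" or "top" or "wrist"; returns a dict with "image" (480x640x3 uint8, red, green, blue), "fx", "fy", "cx", "cy" (pixels), "eye" and "rotation" of the camera in the world; the wrist camera has in their place "tool_from_camera" (4x4, takes a point from camera to tool coordinates, whose origin is the TCP and whose axes are the flange's). Camera axes: x right, y up, looking along -z (the intrinsics and any distortion apply to the point x, -y, -z); pixel columns grow to the right and rows downward; lengths in m; the calibration is good to about 2 mm. The wrist camera is an equidistant fisheye: a pixel r from the principal point sees the ray r / f radians off the axis. A picture is of the moment at which its call begins: read the wrist's pose just before it. There is no depth.
- job.finish_job(): hands the job in; it is judged then, once.
The state is a dict: "time_s": time; "qpos": joint angles; "qd": joint speeds; "joint_efforts": joint torques, N m; "eef_pos": TCP position; "tool_rot": TCP orientation; "ft_force": force on the tool from outside, world axes, zero at the start; "torque": the same for the moment, N m; "width": finger opening in m; "grasp_force": force on a finger pad.
Only numpy, scipy, OpenCV 4.12 (cv2) and the standard library are available. Lean on these libraries where they do the work, as an engineer would, in place of code of your own. Each camera call takes 0.05 s, during which the arm holds its last target. There are 200 camera calls.

## Task

The door of the plate warmer cannot be shut because the white ramekin and a votive candle stand in its swing. Balance the ramekin upright on the top of the warmer's curved roof, along its crown, where it keeps warm, and stand the votive upright in the empty middle of the wooden tray, between the two votives already there. Then push the door fully shut, past its catch, so that it stays shut by itself; leave everything else where it stands.

Things in the scene. Friction and masses are not known exactly. Their poses are not given: they have to be found in the camera images.
- warmer: Countertop plate warmer, a fixed stainless steel cabinet, 260 deep (its x), 300 wide (its y), 168 high at front and back, with a vaulted roof (radius 250, curved front to back, straight along y) rising to 205 at the crown. Origin: centre of its underside, on the table. The open front is the plane x = -130 mm and faces its -x; plates are inside.
- crown (a point): Point on the top of the roof, middle of the crown line, 205 above the table; axes as the warmer's (the crown line runs along y, the roof falls away to +x and -x).
- door (a joint): Angle of the warmer's door in rad: 0 fully shut and seated; it grows as the door opens to at most 1.7. The spring catch begins to resist at about 0.06 and must be overcome (some 8 to 15 N, 200 mm from the hinge); past about 0.03 it pulls the door home and holds it.
- door_hinge (a point): On the upright hinge line at the door's top edge (165 up): (-130, 150) mm in the warmer's x, y. At angle q the door's inner face runs from here along (-sin q, -cos q) in the warmer's x, y; the panel is 300 long, 15 thick towards its outer side (-cos q, sin q), from 15 to 165 above the table.
- door_corner (a point): Top outer corner of the door's free edge (300 from the hinge, outer face, 165 above the table); it moves with the door. On the outer face, 272 from the hinge, is an upright black bar handle, 35 off the face, about 30 to 120 above the table.
- ramekin: White ceramic ramekin, empty, round, upright: 45 high, diameter 62 at the rim and 56 at the foot, wall 4, 160 g. Origin: centre of its underside. It or the votive stands nearer the warmer's front, either way round.
- votive: Votive candle in an amber glass, a cylinder of diameter 58, 75 high, about 220 g, the one that stands in the door's swing. Origin: centre of its underside.
- tray_mid (a point): Middle of the fixed dark wooden tray, on its top, 8 above the table: the votive's place. The tray is 280 long (its x) by 110 wide (its y).
- votive_left: Bystander: votive like the other one, on the tray, 100 from its middle towards its -x. Origin: centre of its underside.
- votive_right: Bystander: votive like the other one, on the tray, 100 from its middle towards its +x. Origin: centre of its underside.
- pillar_candle: Bystander: candle in a tall clear glass, diameter 84, 190 high, beside the warmer. Origin: centre of its underside.
- tumbler: Bystander: clear water glass, diameter 74, 90 high, beside the warmer. Origin: centre of its underside.
- pepper_mill: Bystander: dark wooden pepper mill, diameter 52, 150 high, beside the hinge. Origin: centre of its underside.
- spoon: Bystander: steel spoon, 170 long, lying flat on the outer side of the door, length along its x. Origin: middle of its underside.
Not all that is in view belongs to the job. Leave any yellow look-alike of the votive alone.

How it is judged:
By the outcome, as a careful person would: the job done as asked, in the order asked, and still so for the second after the job is handed in, with the robot touching nothing.
It also fails if it takes over 66 s, if anything falls off the work surface, if the arm or the gripper's body presses on something with over 40 N, if the wrist force passes 120 N, or if a joint passes its speed limit or range.

## Working session

There is one attempt and no reset: what is moved stays moved. The work goes in short steps, Python scripts to look and compute and a tool call to move; the robot and the scene stay as the last step left them, time stands still between calls to the robot, and variables do not carry over. Pictures are saved under pics/ and viewed, at most 10 in all, crops included, and the job is handed in when it is done.

Besides the shell and the picture viewer there is one more tool, called by a JSON object that holds its "method" and its "body". servo_tool: Moves the arm, as the interface text tells. Its arguments: {"type":"object","properties":{"rows":{"type":"string"},"squeeze":{"type":"number"}},"required":["rows"]}

```bash
mkdir -p pics; python3 - <<'E'
from rig import monitor, grab_frame
import cv2,pickle,numpy as np
s=monitor.sense();print(s)
d={}
for n in("scene","top","wrist"):
    f=grab_frame(n);d[n]=f;cv2.imwrite(f"pics/{n}0.png",f["image"][:,:,::-1])
    print(n,{k:np.round(v,4).tolist() for k,v in f.items() if k!="image"})
pickle.dump(d,open("f0.pkl","wb"))
E
```

```text
{'time_s': 0.0, 'qpos': array([-1.35128446e+00,  1.81521630e-01,  1.60803128e+00, -1.49886315e-05,
        1.35380830e+00, -2.06292205e-01]), 'qd': array([ 0.00173775,  0.00048498, -0.00029354, -0.00012032, -0.00038549,
       -0.00101099]), 'joint_efforts': array([ 1.38628133e-03, -4.44865322e+01, -3.51338160e+01, -2.29361394e-04,
        8.89305258e-03,  6.17565092e-06]), 'eef_pos': array([ 0.23746454, -0.52338345,  0.40378356]), 'tool_rot': array([-8.84207466e-04,  9.77421114e-01,  2.11298801e-01, -1.31618542e-05]), 'ft_force': array([-0.47803113,  0.03357062,  0.56893392]), 'torque': array([-0.07769282, -0.01282946,  0.00511731]), 'grasp_force': 0.0, 'width': 0.0851330691739048}
scene {'fx': 505.653, 'fy': 505.653, 'cx': 315.9447, 'cy': 233.9905, 'eye': [0.096, 0.8507, 0.9369], 'rotation': [-0.2126, -0.1039, 0.426, 0.8732]}
top {'fx': 470.7945, 'fy': 470.7945, 'cx': 316.0488, 'cy': 243.0042, 'eye': [0.4527, -0.0175, 1.0375], 'rotation': [0.7114, 0.0471, -0.0477, -0.6996]}
wrist {'fx': 371.6483, 'fy': 371.6483, 'cx': 318.871, 'cy': 238.5335, 'tool_from_camera': [[-0.0001, 0.96, 0.28, 0.072], [1.0, 0.0002, -0.0003, -0.0013], [-0.0003, 0.28, -0.96, 0.0317], [0.0, 0.0, 0.0, 1.0]]}
```

View pics/scene0.png

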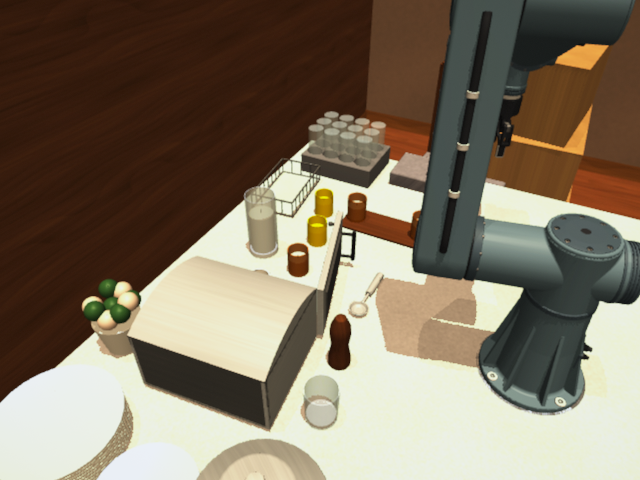

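View pics/top0.png

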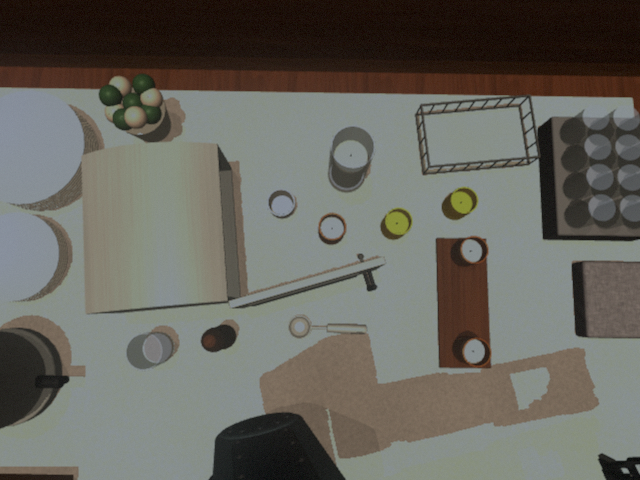

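```bash
cat > h.py <<'E'
import numpy as np, cv2, pickle
from scipy.spatial.transform import Rotation as R
def rot(q): return R.from_quat([q[1],q[2],q[3],q[0]])
def ray(f,u,v,z):
    d=rot(f["rotation"]).apply([(u-f["cx"])/f["fx"],-(v-f["cy"])/f["fy"],-1])
    return f["eye"]+d*(z-f["eye"][2])/d[2]
def proj(f,p):
    c=rot(f["rotation"]).inv().apply(np.asarray(p)-f["eye"])
    return np.c_[f["cx"]-f["fx"]*c[...,0]/c[...,2],f["cy"]+f["fy"]*c[...,1]/c[...,2]]
E
python3 - <<'E'
from h import *
d=pickle.load(open("f0.pkl","rb"));f=d["top"]
im=f["image"][:,:,::-1]
im=np.clip(im*1.3,0,255).astype(np.uint8)
cv2.imwrite("pics/c1.png",cv2.resize(im[180:355,220:420],None,fx=4,fy=3.4,interpolation=cv2.INTER_CUBIC)[:600])
cv2.imwrite("pics/c1.png",cv2.resize(im[175:325,220:420],None,fx=4,fy=4,interpolation=cv2.INTER_CUBIC))
P=lambda n,u,v,z:print(n,np.round(ray(f,u,v,z),4))
P("ram",282.5,204,.045);P("vot",332,228,.075);P("vl",472,250.5,.083);P("vr",474.5,351,.083)
for t in[(436,238),(487,238),(490,367),(439,367)]:P("tray",*t,.008)
for t in[(217,144),(227,302),(87,312),(83,153)]:P("warm",*t,.168)
P("hinge",231,304,.165);P("door",384,260,.165);P("pil",351,153,.19);P("pep",212,339,.15);P("tum",157,347,.09)
P("spoonL",299,326,.01);P("spoonR",368,329,.005);P("y1",397,222,.075)
E
```

```text
ram [0.67   0.0563 0.045 ]
vot [ 0.6144 -0.0498  0.075 ]
vl [ 0.5713 -0.3361  0.083 ]
vr [ 0.3703 -0.3354  0.083 ]
tray [ 0.6071 -0.2822  0.008 ]
tray [ 0.609 -0.395  0.008]
tray [ 0.331  -0.3925  0.008 ]
tray [ 0.3292 -0.2837  0.008 ]
warm [0.7582 0.1757 0.168 ]
warm [0.4582 0.144  0.168 ]
warm [0.4358 0.3987 0.168 ]
warm [0.736  0.4309 0.168 ]
hinge [0.4546 0.1371 0.165 ]
door [ 0.5405 -0.1443  0.165 ]
pil [ 0.7374 -0.0797  0.19  ]
pep [0.3899 0.1723 0.15  ]
tum [0.3684 0.2927 0.09  ]
spoonL [0.4105 0.0164 0.01  ]
spoonR [ 0.4064 -0.1326  0.005 ]
y1 [ 0.6293 -0.1846  0.075 ]
```

View pics/c1.png

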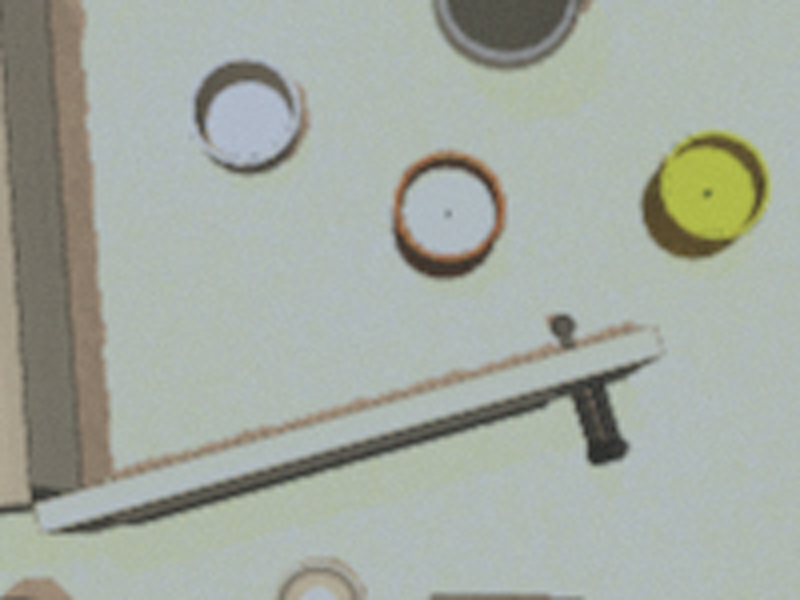

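The scene shows the amber votive at top pixel (332,227) and the white ramekin at (282,204), which stands nearer the warmer. The yellow look-alikes are at (397,222) and (461,202). The crop confirms that the amber one is the votive inside the door's swing. The door runs from (231,304) to (384,260).

I'll move over the ramekin first.

{"method": "servo_tool", "body": {"rows": "63.3 -35 0 0 0 0.426 0;63.3 -35 0 0 0 0.426 0;63.3 -35 0 0 0 0.426 0;63.3 -35 0 0 0 0.426 0;63.3 -35 0 0 0 0.426 0;63.3 -35 0 0 0 0.426 0;63.3 -35 0 0 0 0.426 0;63.3 -35 0 0 0 0.426 0;63.3 -35 0 0 0 0.426 0;63.3 -35 0 0 0 0.426 0", "squeeze": 30}}

```text
time_s: 1.4
eef_pos: [0.6097, -0.023, 0.4045]
tool_rot: [0.0, 1.0, -0.0, -0.0]
ft_force: [1.0, -0.2, -0.1]
width: 0.0855
grasp_force: 0.0
```

{"method": "servo_tool", "body": {"rows": "6 -7.9 5 0 0 0 0;6 -7.9 5 0 0 0 0;6 -7.9 5 0 0 0 0;6 -7.9 5 0 0 0 0"}}

```text
time_s: 1.9
eef_pos: [0.6687, 0.0539, 0.3544]
tool_rot: [0.0, 1.0, 0.0, -0.0]
ft_force: [-0.2, -1.0, 0.2]
width: 0.0854
grasp_force: 0.0
```

```bash
cat >> h.py <<'E'
def wproj(f,s,p):
    T=np.asarray(f["tool_from_camera"])
    pt=rot(s["tool_rot"]).inv().apply(np.atleast_2d(p)-s["eef_pos"])
    c=(pt-T[:3,3])@T[:3,:3]
    x,y,z=c[:,0],-c[:,1],-c[:,2]
    r=np.hypot(x,y);th=np.arctan2(r,z)
    return np.c_[f["cx"]+f["fx"]*th*x/r,f["cy"]+f["fy"]*th*y/r]
def circ(c,z,r): a=np.linspace(0,2*np.pi,40);return np.c_[c[0]+r*np.cos(a),c[1]+r*np.sin(a),0*a+z]
E
python3 - <<'E'
from h import *
from rig import monitor,grab_frame
s=monitor.sense();w=grab_frame("wrist");print(s["eef_pos"],s["time_s"])
d=pickle.load(open("f0.pkl","rb"))
yaw=np.radians(95.6);ex=np.array([np.cos(yaw),np.sin(yaw),0]);ey=np.array([-ex[1],ex[0],0]);C=np.array([.597,.2885,0])
W=lambda x,y,z:C+x*ex+y*ey+np.array([0,0,z])
arc=lambda y:[W(x,y,np.sqrt(.25**2-x*x)-.25+.205) for x in np.linspace(-.13,.13,20)]
front=[W(-.13,-.15,0),W(-.13,-.15,.168),W(-.13,.15,.168),W(-.13,.15,0)]
back=[W(.13,-.15,.168),W(.13,.15,.168),W(.13,.15,0)]
cur=[arc(-.15),arc(.15),front,back,circ((.67,.0563),.045,.031),circ((.6175,-.05),.075,.029)]
out=[]
for n,box in(("scene",(100,240,340,460)),("top",(60,120,380,330))):
    f=d[n];im=f["image"][:,:,::-1].copy();im=cv2.resize(im,None,fx=2,fy=2)
    for c in cur: cv2.polylines(im,[np.int32(proj(f,np.array(c))*16*2)],False,(0,0,255),1,cv2.LINE_AA,4)
    x0,y0,x1,y1=[2*b for b in box];out.append(cv2.resize(im[y0:y1,x0:x1],(400,300 if n=="scene" else 300)))
im=w["image"][:,:,::-1].copy()
for c in cur[2:]+[arc(-.15)]: cv2.polylines(im,[np.int32(wproj(w,s,np.array(c))*16)],False,(0,0,255),1,cv2.LINE_AA,4)
out.append(cv2.resize(im,(400,300)))
cv2.imwrite("pics/ov.png",np.vstack([np.hstack(out[:2]),np.hstack([out[2],cv2.resize(im[140:380,160:480],(400,300))])]))
E
```

```text
[0.66870155 0.05391262 0.354361  ] 1.9
```

View pics/ov.png

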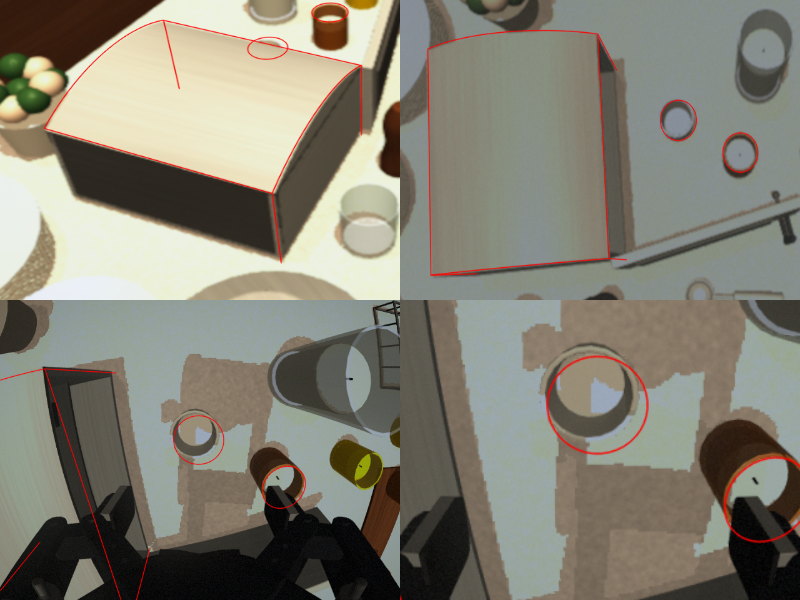

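Scene and top overlays match the warmer outline and the votive rim at (330,10) in the montage. In the wrist overlay the ramekin rim sits about 10 px up-left of the prediction, so I'll go lower and look again.

{"method": "servo_tool", "body": {"rows": "0.1 -0.2 8 0 0 0 0;0.1 -0.2 8 0 0 0 0;0.1 -0.2 8 0 0 0 0;0.1 -0.2 8 0 0 0 0"}}

```text
time_s: 2.45
eef_pos: [0.6708, 0.0555, 0.2773]
tool_rot: [0.0, 1.0, -0.0, 0.002]
ft_force: [0.2, 0.4, -0.2]
width: 0.0854
grasp_force: 0.0
```

```bash
python3 - <<'E'
from h import *
from rig import monitor,grab_frame
s=monitor.sense();w=grab_frame("wrist");print(s["eef_pos"],s["qd"].round(4))
im=w["image"][:,:,::-1].copy()
for c in [circ((.67,.0563),.045,.031),circ((.67,.0563),0,.028),circ((.6175,-.05),.075,.029)]: cv2.polylines(im,[np.int32(wproj(w,s,np.array(c))*16)],False,(0,0,255),1,cv2.LINE_AA,4)
cv2.imwrite("pics/w2.png",cv2.resize(im[140:440,160:560],(800,600)))
E
```

```text
[0.67075164 0.05552915 0.27734805] [ 0.0067 -0.008  -0.0071  0.0014 -0.0059  0.0012]
```

View pics/w2.png

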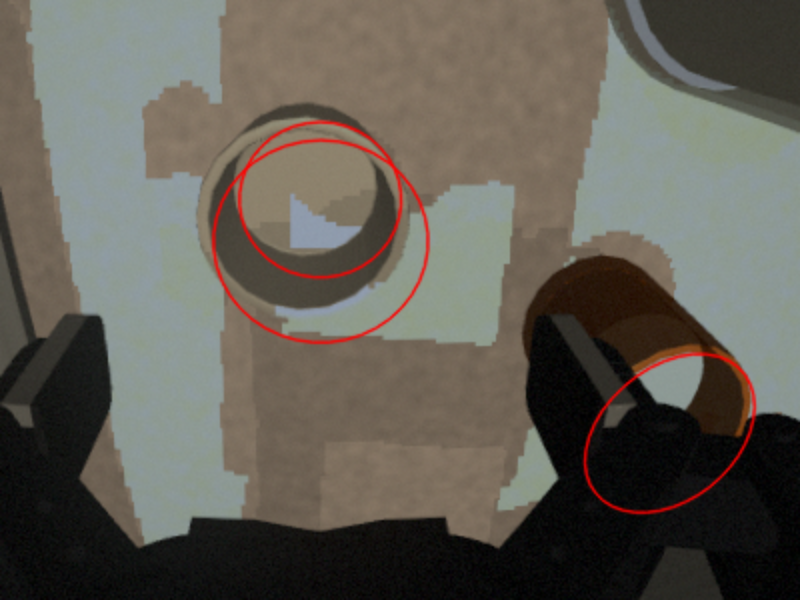

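The ramekin rim centre is near crop (304,222) against a predicted (320,241). Part of that is a common wrist offset, since the votive shows it too, so I'll shift about 3 mm and grasp.

{"method": "servo_tool", "body": {"rows": "0.2 -0.25 6 0 0 0 0;0.2 -0.25 9.5 0 0 0 0;0.2 -0.25 9.5 0 0 0 0;0.2 -0.25 9.5 0 0 0 1;0.2 -0.25 9.5 0 0 0 1;0.2 -0.25 9.5 0 0 0 1;0.2 -0.25 9.5 0 0 0 1;0.2 -0.25 9.5 0 0 0 1", "squeeze": 30}}

```text
time_s: 3.5
eef_pos: [0.6735, 0.0584, 0.1835]
tool_rot: [0.0, 1.0, -0.0, 0.003]
ft_force: [-1.4, 0.8, 6.5]
width: 0.0612
grasp_force: 32.9
```

{"method": "servo_tool", "body": {"rows": "0 0 -5 0 0 0 1;0 0 -11 0 0 0 1;0 0 -17 0 0 0 1;0 0 -23.5 0 0 0 1;-1.5 -5.5 -23.5 0 0 0 1;-3.5 -11 -23.5 0 0 0 1;-5.5 -17 -23.5 0 0 0 1;-7.65 -23 -23.5 0 0 0 1;-7.65 -23 -23.5 0 0 0 1;-7.65 -23 -23.5 0 0 0 1"}}

```text
time_s: 4.75
eef_pos: [0.5952, 0.2887, 0.4159]
tool_rot: [0.0, 1.0, 0.0, 0.001]
ft_force: [-0.1, -0.2, -0.3]
width: 0.061
grasp_force: 33.4
```

```bash
python3 - <<'E'
from h import *
from rig import monitor,grab_frame
s=monitor.sense();f=grab_frame("scene");t=grab_frame("top");w=grab_frame("wrist");print(s["eef_pos"],s["width"],s["ft_force"])
C=(.597,.2885);p=s["eef_pos"]
im=f["image"][:,:,::-1].copy();im=cv2.resize(im,None,fx=3,fy=3)
z=p[2]-.1835
for c in [circ(p,z+.045,.031),circ(p,z,.028)]: cv2.polylines(im,[np.int32((proj(f,np.array(c))*3+1)*16)],False,(0,0,255),1,cv2.LINE_AA,4)
q=proj(f,p-[0,0,.17])[0]*3;x,y=int(q[0]),int(q[1]);a=im[max(0,y-300):y+300,max(0,x-200):x+200]
a=a[:600,:400]
b=cv2.resize(w["image"][:,:,::-1],(400,300));
i2=cv2.resize(t["image"][100:340,60:380,::-1],(400,300))
cv2.imwrite("pics/p3.png",np.hstack([cv2.resize(a,(400,600)),np.vstack([b,i2])]))
E
```

```text
[0.59523206 0.2887195  0.41587005] 0.06095746835914256 [-0.0884345  -0.18002146 -0.30608146]
```

View pics/p3.png

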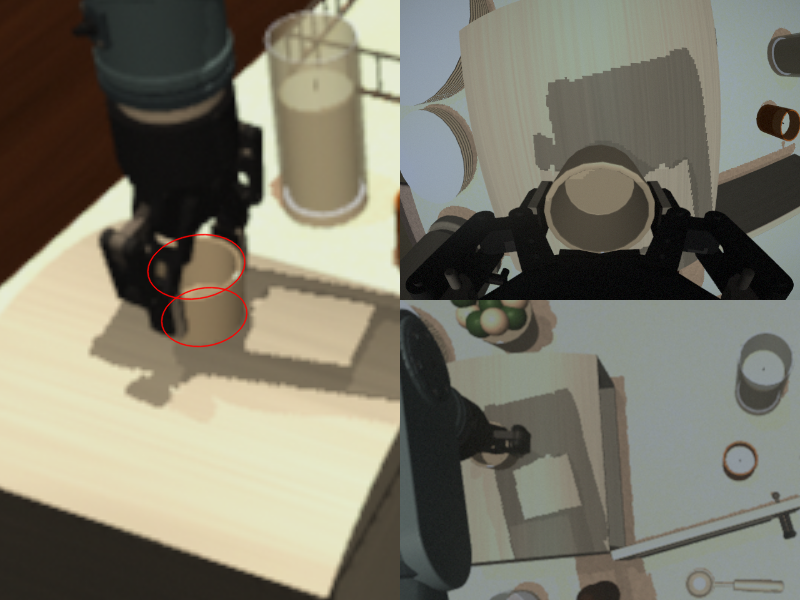

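The ramekin is held upright over the crown, and the predicted circles match at (200,265) and (205,317).

{"method": "servo_tool", "body": {"rows": "0.15 0 1.5 0 0 0 1;0.15 0 2.4 0 0 0 1;0.15 0 2.6 0 0 0 1;0.15 0 2.7 0 0 0 1;0.15 0 2.7 0 0 0 1"}}

```text
time_s: 5.52
eef_pos: [0.597, 0.2881, 0.388]
tool_rot: [0.0, 1.0, -0.0, 0.0]
ft_force: [-2.2, -2.1, 3.9]
width: 0.061
grasp_force: 33.7
```

{"method": "servo_tool", "body": {"rows": "0 0 0 0 0 0 0.2;0 0 0 0 0 0 0.1;0 0 0 0 0 0 0;0 0 0 0 0 0 0;0 0 0 0 0 0 0;0 0 -2 0 0 0 0;0 0 -5 0 0 0 0;0 0 -9 0 0 0 0;0 0 -9 0 0 0 0"}}

```text
time_s: 6.65
eef_pos: [0.5974, 0.2888, 0.4844]
tool_rot: [-0.001, 1.0, -0.0, 0.005]
ft_force: [0.1, -0.1, 0.5]
width: 0.0857
grasp_force: 0.0
```

```bash
python3 - <<'E'
from h import *
from rig import monitor,grab_frame
s=monitor.sense();f=grab_frame("scene");w=grab_frame("wrist");print(s["eef_pos"],s["width"],s["ft_force"])
im=f["image"][:,:,::-1].copy();im=cv2.resize(im,None,fx=3,fy=3)
for c in [circ((.597,.2885),.25,.031),circ((.597,.2885),.205,.028)]: cv2.polylines(im,[np.int32((proj(f,np.array(c))*3+1)*16)],False,(0,0,255),1,cv2.LINE_AA,4)
q=proj(f,np.array([[.597,.2885,.23]]))[0]*3;x,y=int(q[0]),int(q[1]);a=im[y-225:y+225,x-150:x+150]
cv2.imwrite("pics/p4.png",np.hstack([cv2.resize(a,(400,600)),cv2.resize(w["image"][130:430,220:420,::-1],(400,600))]))
E
```

```text
[0.59737083 0.28877926 0.48435252] 0.08565005670651171 [ 0.1455943  -0.06152712  0.45385939]
```

View pics/p4.png

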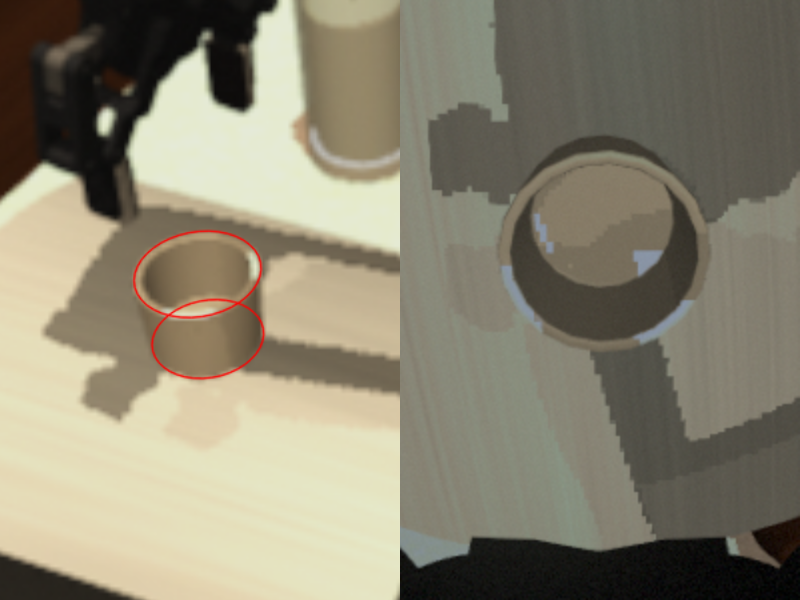

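The ramekin stands upright on the crown, and its rim at (197,275) lies on the predicted circle. Next is the votive.

{"method": "servo_tool", "body": {"rows": "0 6 0 0 0 0 0;0.5 12 0 0 0 0 0;1 18 2 0 0 0 0;1.5 24 5 0 0 0 0;2.05 30 8 0 0 0 0;2.05 33.8 12 0 0 0 0;2.05 33.8 16 0 0 0 0;2.05 33.8 18 0 0 0 0;2.05 33.8 18 0 0 0 0"}}

```text
time_s: 7.88
eef_pos: [0.6166, -0.0487, 0.2958]
tool_rot: [-0.001, 1.0, 0.0, -0.002]
ft_force: [0.1, 0.0, 0.3]
width: 0.0854
grasp_force: 0.0
```

```bash
python3 - <<'E'
from h import *
from rig import monitor,grab_frame
s=monitor.sense();w=grab_frame("wrist");print(s["eef_pos"])
im=w["image"][:,:,::-1].copy()
c=circ((.618,-.049),.075,.029);cv2.polylines(im,[np.int32(wproj(w,s,c)*16)],False,(0,0,255),1,cv2.LINE_AA,4)
cv2.imwrite("pics/w5.png",cv2.resize(im[140:440,120:520],(800,600)))
E
```

```text
[ 0.61662977 -0.04874467  0.2958336 ]
```

View pics/w5.png

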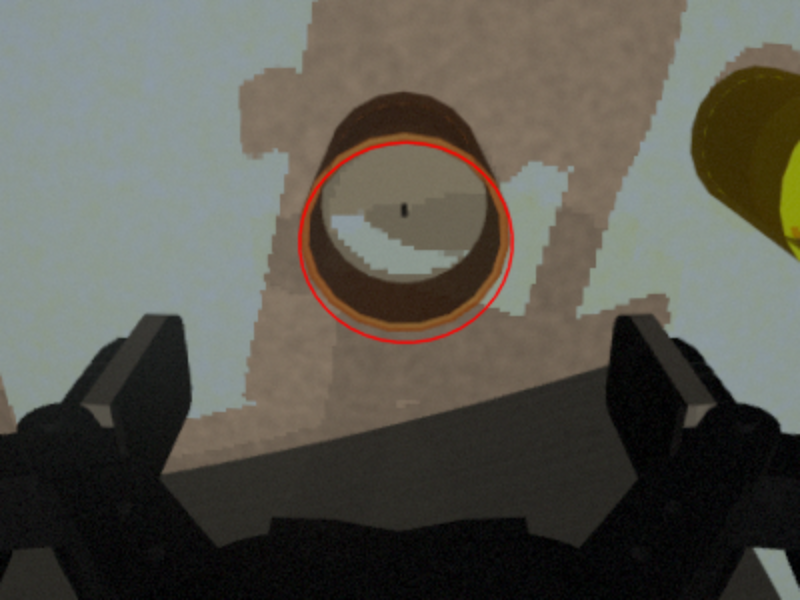

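The votive rim centre is at crop (405,230), about 3 mm further in +x than predicted. Grasping it.

{"method": "servo_tool", "body": {"rows": "0.35 0 5 0 0 0 0;0.35 0 9.8 0 0 0 0;0.35 0 9.8 0 0 0 0;0.35 0 9.8 0 0 0 1;0.35 0 9.8 0 0 0 1;0.35 0 9.8 0 0 0 1;0.35 0 9.8 0 0 0 1;0.35 0 9.8 0 0 0 1;0.35 0 9.8 0 0 0 1", "squeeze": 35}}

```text
time_s: 9.05
eef_pos: [0.6225, -0.0497, 0.2035]
tool_rot: [0.001, 1.0, -0.0, 0.003]
ft_force: [0.3, 1.2, 7.8]
width: 0.0568
grasp_force: 38.1
```

{"method": "servo_tool", "body": {"rows": "0 0 -5 0 0 0 1;0 0 -11 0 0 0 1;0 0 -17 0 0 0 1;0 0 -20 0 0 0 1;-2.5 5 -20 0 0 0 1;-5.3 10 -20 0 0 0 1;-8 15 -20 0 0 0 1;-10.7 20 -20 0 0 0 1;-13 25 -20 0 0 0 1;-15.2 28.6 -20 0 0 0 1"}}

```text
time_s: 10.3
eef_pos: [0.4675, -0.3373, 0.4013]
tool_rot: [0.001, 1.0, -0.001, 0.001]
ft_force: [0.9, -0.1, -1.3]
width: 0.0572
grasp_force: 38.7
```

{"method": "servo_tool", "body": {"rows": "0 0 0 0 0 0 1;0 0 0 0 0 0 1;0 0 0 0 0 0 1"}}

```text
time_s: 10.68
eef_pos: [0.4693, -0.3344, 0.4001]
tool_rot: [0.0, 1.0, 0.001, 0.0]
ft_force: [-0.7, 0.1, -0.2]
width: 0.057
grasp_force: 38.7
```

```bash
python3 - <<'E'
from h import *
from rig import monitor,grab_frame
s=monitor.sense();w=grab_frame("wrist");f=grab_frame("scene");t=grab_frame("top");p=s["eef_pos"];print(p,s["width"],s["ft_force"])
im=w["image"][:,:,::-1].copy()
for c in(circ(p,p[2]-.2035+.075,.029),circ((.5713,-.336),.083,.029),circ((.370,-.336),.083,.029),circ((.470,-.336),.008,.029)):cv2.polylines(im,[np.int32(wproj(w,s,c)*16)],False,(0,0,255),1,cv2.LINE_AA,4)
a=t["image"][200:400,400:540,::-1]
b=f["image"][130:330,290:490,::-1]
cv2.imwrite("pics/w6.png",np.hstack([cv2.resize(im,(480,360))[:,60:420],cv2.resize(b,(360,360))]))
E
```

```text
[ 0.46926747 -0.33437386  0.40014562] 0.056951861411914016 [-0.73875746  0.14351661 -0.16235829]
```

View pics/w6.png

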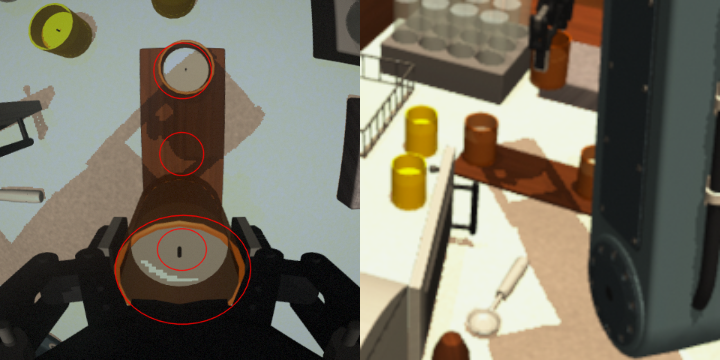

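{"method": "servo_tool", "body": {"rows": "0.1 0.35 5 0 0 0 1;0.1 0.35 11 0 0 0 1;0.1 0.35 16 0 0 0 1;0.1 0.35 18 0 0 0 1;0.1 0.35 18.3 0 0 0 1;0.1 0.35 18.3 0 0 0 1;0.1 0.35 18.3 0 0 0 1"}}

```text
time_s: 11.7
eef_pos: [0.4706, -0.3397, 0.219]
tool_rot: [0.001, 1.0, -0.0, 0.001]
ft_force: [-0.3, -0.1, -1.1]
width: 0.0574
grasp_force: 38.7
```

{"method": "servo_tool", "body": {"rows": "0 -0.1 0.3 0 0 0 1;0 -0.1 0.5 0 0 0 1;0 -0.1 0.6 0 0 0 1;0 -0.1 0.6 0 0 0 1"}}

```text
time_s: 12.2
eef_pos: [0.4698, -0.338, 0.2116]
tool_rot: [-0.0, 1.0, -0.0, -0.0]
ft_force: [-3.4, 2.1, 6.2]
width: 0.0572
grasp_force: 39.6
```

{"method": "servo_tool", "body": {"rows": "0 0 0 0 0 0 0.2;0 0 0 0 0 0 0.1;0 0 0 0 0 0 0;0 0 0 0 0 0 0;0 0 0 0 0 0 0;0 0 -3 0 0 0 0;0 0 -8 0 0 0 0;0 0 -14 0 0 0 0;0 0 -16 0 0 0 0;0 0 -16 0 0 0 0"}}

```text
time_s: 13.45
eef_pos: [0.4701, -0.3383, 0.3729]
tool_rot: [0.002, 1.0, -0.0, 0.002]
ft_force: [-0.7, 0.3, -0.8]
width: 0.0852
grasp_force: 0.0
```

```bash
cat > door.py <<'E'
from h import *
yaw=np.radians(95.6);ex=np.array([np.cos(yaw),np.sin(yaw)]);ey=np.array([-ex[1],ex[0]]);C=np.array([.597,.2885])
H=C-.13*ex+.15*ey
def tcp(q,off,r=.2):
    d=-np.sin(q)*ex-np.cos(q)*ey; n=-np.cos(q)*ex+np.sin(q)*ey
    return H+r*d+off*n, yaw-q
def rel(p,th,p0,th0):  # tool x=(c,s), y=(s,-c); turn about tool z = -(th-th0)
    e=p-p0;c,s=np.cos(th0),np.sin(th0)
    return np.round([100*(e@[c,s]),100*(e@[s,-c]),th0-th],2)
def now(s): 
    m=rot(s["tool_rot"]).as_matrix();return s["eef_pos"][:2],np.arctan2(m[1,0],m[0,0])
E
python3 - <<'E'
from door import *
from rig import monitor,grab_frame
s=monitor.sense();p,th=now(s);print(s["eef_pos"],th)
f=grab_frame("top")
print("tray votive px",[proj(f,np.array([[.470,-.338,.083]])).round(1)])
# white wax centroids near tray
g=f["image"][230:375,430:495].min(2); n,l,st,ce=cv2.connectedComponentsWithStats((g>130).astype(np.uint8))
for i in range(1,n):
    if st[i,4]>60: u,v=ce[i]+[430,230]; print(st[i,4],u.round(1),v.round(1),ray(f,u,v,.075).round(4))
# door refine
u,th1=tcp(1.396,.06);print("pre",u,th1,rel(u,th1,p,th))
for q in (1.38,1.4,1.42):
    pts=np.array([[*(tcp(q,0,.3)[0]),.165],[*(tcp(q,.015,.3)[0]),.165]]);print(q,proj(f,pts).round(1).tolist())
E
```

```text
[ 0.47013623 -0.33829309  0.3729077 ] -0.00017012385166869233
tray votive px [array([[474.4, 300.5]])]
821 459.0 242.0 [ 0.5895 -0.3123  0.075 ]
82 467.1 244.5 [ 0.5846 -0.329   0.075 ]
104 467.9 307.1 [ 0.4566 -0.3273  0.075 ]
71 469.4 345.3 [ 0.3807 -0.3283  0.075 ]
313 438.3 365.2 [ 0.3407 -0.2651  0.075 ]
pre [ 0.45645087 -0.06428575] 0.272534764906579 [ -1.37 -27.4   -0.27]
1.38 [[383.4, 257.2], [385.7, 264.9]]
1.4 [[384.3, 260.3], [386.4, 268.1]]
1.42 [[385.1, 263.4], [387.1, 271.3]]
```

{"method": "servo_tool", "body": {"rows": "-0.3 -6 0 0 0 -0.1 1;-0.6 -12 0 0 0 -0.2 1;-1 -18 0 0 0 -0.27 1;-1.2 -24 0 0 0 -0.27 1;-1.4 -27.4 0 0 0 -0.27 1;-1.4 -27.4 0 0 0 -0.27 1;-1.4 -27.4 4 0 0 -0.27 1;-1.4 -27.4 7.5 0 0 -0.27 1;-1.4 -27.4 7.5 0 0 -0.27 1", "squeeze": 60}}

```text
time_s: 14.62
eef_pos: [0.4542, -0.0641, 0.2921]
tool_rot: [-0.002, 0.991, 0.134, -0.004]
ft_force: [-0.3, -0.1, 0.6]
width: 0.0002
grasp_force: 0.0
```

```bash
python3 - <<'E'
from door import *
from rig import monitor
s=monitor.sense();p,th=now(s);print(s["eef_pos"],th,s["width"],s["ft_force"])
for q in np.r_[1.38:0.05:15j]:
    print(round(q,2),rel(*tcp(q,.026),p,th))
E
```

```text
[ 0.45415847 -0.06408399  0.29213663] 0.2688163880311409 0.00019823469643725825 [-0.2660421  -0.14392356  0.55085301]
1.38 [ 3.94  0.11 -0.02]
1.28 [ 5.85  0.22 -0.11]
1.19 [ 7.76  0.16 -0.21]
1.1 [ 9.66 -0.08 -0.3 ]
1.0 [11.53 -0.51 -0.4 ]
0.9 [13.35 -1.11 -0.49]
0.81 [15.1  -1.87 -0.59]
0.72 [16.78 -2.81 -0.68]
0.62 [18.35 -3.89 -0.78]
0.52 [19.82 -5.12 -0.87]
0.43 [21.17 -6.49 -0.97]
0.34 [22.37 -7.97 -1.06]
0.24 [23.44 -9.57 -1.16]
0.15 [ 24.34 -11.25  -1.25]
0.05 [ 25.08 -13.02  -1.35]
```

{"method": "servo_tool", "body": {"rows": "2.5 0.1 -0.5 0 0 0 1;4 0.1 -0.5 0 0 -0.02 1;5 0.2 -0.5 0 0 -0.07 1;6 0.2 -0.5 0 0 -0.12 1;7.3 0.2 -0.5 0 0 -0.18 1;8.7 0.1 -0.5 0 0 -0.25 1;10.1 -0.2 -0.5 0 0 -0.32 1;11.5 -0.5 -0.5 0 0 -0.4 1;12.9 -0.9 -0.5 0 0 -0.46 1;14.2 -1.4 -0.5 0 0 -0.53 1"}}

```text
time_s: 15.88
eef_pos: [0.5895, -0.0127, 0.3011]
tool_rot: [0.0, 0.921, 0.391, -0.0]
ft_force: [-1.4, 0.5, 0.4]
width: -0.0001
grasp_force: 0.5
```

```bash
python3 - <<'E'
from door import *
from rig import monitor
s=monitor.sense();p,th=now(s);print(s["eef_pos"],th,s["width"],s["ft_force"])
for q in np.r_[.86:-0.04:11j]:
    print(round(q,2),rel(*tcp(q,.026),p,th))
E
```

```text
[ 0.58950753 -0.01267572  0.30109012] 0.8027859497522097 -7.136776187427319e-05 [-1.44718749  0.47646311  0.40108268]
0.86 [-0.15 -0.19 -0.01]
0.77 [ 1.66 -0.05 -0.1 ]
0.68 [ 3.47 -0.07 -0.19]
0.59 [ 5.28 -0.25 -0.28]
0.5 [ 7.06 -0.6  -0.37]
0.41 [ 8.8  -1.1  -0.46]
0.32 [10.49 -1.76 -0.55]
0.23 [12.12 -2.57 -0.64]
0.14 [13.66 -3.52 -0.73]
0.05 [15.12 -4.6  -0.82]
-0.04 [16.47 -5.82 -0.91]
```

{"method": "servo_tool", "body": {"rows": "1.2 -0.1 0 0 0 -0.08 1;2.6 -0.1 0 0 0 -0.15 1;4 -0.1 0 0 0 -0.22 1;5.4 -0.3 0 0 0 -0.29 1;6.8 -0.5 0 0 0 -0.36 1;8.2 -0.9 0 0 0 -0.43 1;9.6 -1.4 0 0 0 -0.5 1;10.9 -2 0 0 0 -0.57 1;12.1 -2.6 0 0 0 -0.64 1;12.9 -3 0 0 0 -0.68 1"}}

```text
time_s: 17.12
eef_pos: [0.6577, 0.1011, 0.3011]
tool_rot: [0.0, 0.738, 0.675, -0.0]
ft_force: [-0.6, -0.3, 1.2]
width: 0.0
grasp_force: 0.4
```

```bash
python3 - <<'E'
from door import *
from rig import monitor
s=monitor.sense();p,th=now(s);print(s["eef_pos"],th,s["width"],s["ft_force"])
for q in np.r_[.2:-0.08:8j]:
    print(round(q,2),rel(*tcp(q,.026),p,th))
E
```

```text
[0.65769662 0.10112562 0.3010809 ] 1.4820552025468183 2.9580766513152556e-05 [-0.55475301 -0.34163152  1.21441981]
0.2 [-0.3  -0.07  0.01]
0.16 [ 0.5   0.03 -0.03]
0.12 [ 1.3   0.09 -0.07]
0.08 [ 2.11  0.13 -0.11]
0.04 [ 2.92  0.13 -0.15]
0.0 [ 3.72  0.1  -0.19]
-0.04 [ 4.53  0.04 -0.23]
-0.08 [ 5.33 -0.06 -0.27]
```

{"method": "servo_tool", "body": {"rows": "0.8 0 0 0 0 -0.05 1;1.6 0.1 0 0 0 -0.09 1;2.2 0.1 0 0 0 -0.12 1;2.8 0.1 0 0 0 -0.15 1;3.2 0.1 0 0 0 -0.17 1;3.5 0.1 0 0 0 -0.19 1;3.8 0.1 0 0 0 -0.19 1;3.8 0.1 0 0 0 -0.19 1"}}

```text
time_s: 18.12
eef_pos: [0.6617, 0.1385, 0.3007]
tool_rot: [0.0, 0.671, 0.741, -0.0]
ft_force: [-1.1, -2.5, 0.6]
width: 0.0004
grasp_force: 1.2
```

{"method": "servo_tool", "body": {"rows": "0.2 0 0 0 0 0 1;0.4 0 0 0 0 0 1;0.6 0 0 0 0 0 1;0.6 0 0 0 0 0 1"}}

```text
time_s: 18.62
eef_pos: [0.6617, 0.14, 0.3008]
tool_rot: [0.003, 0.672, 0.741, -0.003]
ft_force: [-1.1, -22.1, 1.5]
width: 0.0
grasp_force: 10.9
```

{"method": "servo_tool", "body": {"rows": "0.2 0 0 0 0 0 1;0.3 0 0 0 0 0 1;0.3 0 0 0 0 0 1"}}

```text
time_s: 19.0
eef_pos: [0.6618, 0.1407, 0.3008]
tool_rot: [0.004, 0.672, 0.74, -0.005]
ft_force: [-2.3, -31.7, 2.4]
width: -0.0
grasp_force: 15.6
```

{"method": "servo_tool", "body": {"rows": "-2 0 0 0 0 0 1;-6 0 0 0 0 0 1;-11 0 0 0 0 0 1;-11 0 -6 0 0 0 1;-14 0 -11 0 0 0 1;-20 0 -13 0 0 0 1;-26 8 -13 0 0 0 1;-32 13 -13 0 0 0 1;-38 19 -13 0 0 0 1"}}

```text
time_s: 20.12
eef_pos: [0.8308, -0.1644, 0.4312]
tool_rot: [0.0, 0.671, 0.742, 0.001]
ft_force: [1.8, 0.4, 0.6]
width: 0.0003
grasp_force: 0.0
```

```bash
python3 - <<'E'
from door import *
from rig import monitor,grab_frame
s=monitor.sense();print(s["eef_pos"],s["ft_force"])
f=grab_frame("scene");t=grab_frame("top")
im=cv2.resize(t["image"][:,:,::-1],None,fx=2,fy=2)
P=np.array
door=[P([*(tcp(0,o,r)[0]),.165]) for o,r in((0,0),(0,.3),(.015,.3),(.015,0))]
for c in(door,circ((.470,-.338),.083,.029)):cv2.polylines(im,[np.int32((proj(t,P(c))*2+.5)*16)],True,(0,0,255),1,cv2.LINE_AA,4)
a=cv2.resize(im[260:660,140:1000],(640,298))
b=cv2.resize(f["image"][160:420,100:500,::-1],(460,298))
cv2.imwrite("pics/fin.png",np.vstack([im[240:660,140:940],np.zeros((0,800,3),np.uint8)]) if 0 else np.vstack([cv2.resize(im[240:660,140:1000],(614,300)),cv2.resize(b,(614,300))]))
E
```

```text
[ 0.83083512 -0.16435373  0.43116368] [1.7658128  0.36520111 0.55926017]
```

View pics/fin.png

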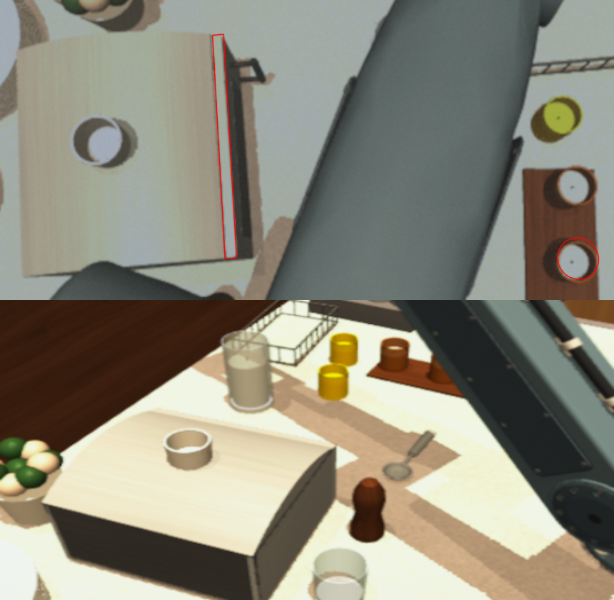

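The final picture shows everything as asked:
- **Ramekin:** upright on the crown, at (100,142).
- **Door:** shut on its predicted outline, (213,35) to (230,258).
- **Votive:** on the circle for the tray middle, at (573,262), with the arm clear of everything.

{"method": "servo_tool", "body": {"rows": "0 0 0 0 0 0 1;0 0 0 0 0 0 1;0 0 0 0 0 0 1"}}

```text
time_s: 20.6
eef_pos: [0.829, -0.1621, 0.4337]
tool_rot: [0.001, 0.671, 0.742, 0.001]
ft_force: [0.6, 0.7, -0.7]
width: 0.0004
grasp_force: 0.0
```

```bash
python3 -c "
from rig import job;print(job.finish_job())"
```

```text
the job is handed in; nothing more can be done
None
```

I handed the job in at 20.6 s: the ramekin is upright on the crown, the votive stands in the middle of the tray, and the door is shut and stayed shut after I backed the arm off; no verdict came back.

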